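# Put the mixed-up test cards back into their own rack slots

## Robot

A 6-joint arm with a two-finger parallel gripper is mounted at the origin on a cart in front of the work surface, level with it; the furniture and walls round the work are solid. World frame = base frame: x ahead of the robot, y to its left, z up, the work surface at z = 0. Lengths are in mm, angles in rad, forces in N, time in s.
With the tool pointing down it reaches from about 275 to 875 mm from the base axis. Payload 12.5 kg.
Tool frame: the origin (TCP) lies between the finger pads; the fingertips stand ahead of it and the grasp point (between the pads) is the TCP (r.tip_extent is the z of the fingertips in the tool frame, in mm); z points along the fingers, y is the line along which they close (so a half turn about z gives the same grasp; the last joint's range is limited). The gripper opens to 85 mm and grips with 20 to 120 N. Pads are 22 mm wide; open, the fingers measure 114 mm over their backs; the gripper's body (76 mm by 85 mm) begins 54 mm behind the grasp point. The pads swing forward as they close: fully open they stand 13 mm farther back than shut.
Start: joints at [-1.376, 0.351, 1.652, -0, 1.139, -0.085], TCP at [151.91, -528.591, 250.29] pointing down, gripper open.
Joint ranges: [-2.75, 2.75], [-0.79, 2.1], [0.01, 2.65], [-1.57, 4.71], [0.07, 3.14], [-2.87, 2.87]. Speed limits (rad/s): [2.22, 2.22, 2.79, 3.14, 3.14, 3.14].

## Interface

Orientations are given as a unit quaternion [w, x, y, z].
In Python, from rig import r gives the robot as it stands.
- The arm moves only by the shell command python3 -m crank 'ROWS' [FORCE]. ROWS is JSON, a list that holds one entry, the list of rows, each a list of 7 numbers: the shift along the tool's x, y, z scaled (see below), then the turn, a rotation vector about the tool's x, y, z scaled (see below), then the opening, from -1 (shut) to 1 (fully open). In form: [[[tx, ty, tz, rx, ry, rz, gripper], ...]]. A call has exactly 8 rows; each row is the pose to reach, as a shift and turn from the pose commanded when the call began, along the tool's axes at that moment; what a row does not reach only later rows make up. The controller multiplies each number of a shift by 40 cm and each number of a turn by 120 degrees. A row lasts 1/10 s, in which the tool goes at most 50 mm and 8.59 degrees, less where a joint would pass 70% of its speed; a pose out of reach is approached as far as the arm can. A call with a number of a shift or a turn outside -1 to 1 is refused whole. A call with a gripper value outside its range is refused whole. The fingers move at their own pace and stop on an object; FORCE is the grip in N (left out, the last holds). Time passes only in rows, so rows that repeat a pose let the fingers close, or fill a call up. It gives the time, the measured TCP pose, the force, the opening and the grip force at its end, in the units of the state.
- r.get_state(): the state, without advancing time (a new reading comes with each control period).
- r.read_camera(name): name is "scene" or "side" or "wrist"; returns the picture (400x640x3 uint8, red, green, blue); there is no depth.
- r.camera_model(name): a dict with "fov_y" (degrees; the focal length in pixels is half the picture's height over the tangent of half this angle, whatever the lens; pixels are square), "cx", "cy" (the principal point, pixels), "dist_coeffs" ([k1, k2, p1, p2, k3] as OpenCV has them; the pictures are not rectified), "camera_from_world" (4x4, takes a point from world to camera coordinates). Camera axes: x right, y up, looking along -z (the intrinsics and any distortion apply to the point x, -y, -z); pixel columns grow to the right and rows downward; lengths in mm; the calibration is good to about 2 mm. A picture is of the moment at which its call begins: read the wrist's pose just before it. camera_model takes no time and is no camera call; for the wrist camera it gives the pose at the moment of the call.
- r.hand_in(): hands the job in; it is judged then, once.
Trained networks look in the newest picture that a camera, given by its name, has taken for a name from the list of things; names that differ only in an ending like _2 or _b are one class to them, and where a whole thing is asked for, a point or a joint stands for the part that bears it (a point fixed in the world has none). Each returns a list of dicts, best first, with "conf" (0 to 1); they miss things now and then, are a little off and sometimes report something else, mostly with a low value. They report only what shows in the picture. A call takes as long as a camera call.
- r.masks_of(label, camera): "mask" (400x640 bool, what is visible of it).
- r.mark_of(label, camera): "location" ([x, y, z] in mm, in world coordinates, good to about 4 mm: a listed point, or the origin of a listed thing).
The state is a dict: "t": time; "qpos": joint angles; "dq": joint speeds; "joint_torque": joint torques, N m; "tcp_pos": TCP position; "ee_rot": TCP orientation; "contact_force": force on the tool from outside, world axes, zero at the start; "ft_torque": the same for the moment, N m; "grip_width": opening from 0.0 (shut) to 1.0 (fully open); "gripper_force": force on a finger pad.
Only numpy, scipy, OpenCV 4.12 (cv2) and the standard library are available. Lean on these libraries where they do the work, as an engineer would, in place of code of your own. Each camera call takes 0.05 s, during which the arm holds its last target. There are 200 camera calls.

## Task

The four plug-in test cards stand in the wrong slots of the card rack. Put every card into the slot whose colour tag matches its handle, upright between the guides and fully down on the slot floor, using the empty grey parking stand as the free spot while you swap them. Do not knock over or shove away the sample vial that stands beside the rack.

Things in the scene. Friction and masses are not known exactly. Their poses are not given: they have to be found in the camera images.
- card_red: upright plug-in circuit card: dark board with grey edges, 64 mm long (x), 6 thick (y), 50 high; red strip 60x10x4 on top, then a red grip block, 34 (x) by 12 (y), 54 to 80 mm above the bottom edge: grip it across the 12 mm, fingertips no lower than 49 mm. 0.1 kg. Origin: middle of the bottom edge, z up. Ends and faces are alike: fits either way round
- card_green: upright plug-in circuit card: dark board with grey edges, 64 mm long (x), 6 thick (y), 50 high; green strip 60x10x4 on top, then a green grip block, 34 (x) by 12 (y), 54 to 80 mm above the bottom edge: grip it across the 12 mm, fingertips no lower than 49 mm. 0.1 kg. Origin: middle of the bottom edge, z up. Ends and faces are alike: fits either way round
- card_blue: upright plug-in circuit card: dark board with grey edges, 64 mm long (x), 6 thick (y), 50 high; blue strip 60x10x4 on top, then a blue grip block, 34 (x) by 12 (y), 54 to 80 mm above the bottom edge: grip it across the 12 mm, fingertips no lower than 49 mm. 0.1 kg. Origin: middle of the bottom edge, z up. Ends and faces are alike: fits either way round
- card_yellow: upright plug-in circuit card: dark board with grey edges, 64 mm long (x), 6 thick (y), 50 high; yellow strip 60x10x4 on top, then a yellow grip block, 34 (x) by 12 (y), 54 to 80 mm above the bottom edge: grip it across the 12 mm, fingertips no lower than 49 mm. 0.1 kg. Origin: middle of the bottom edge, z up. Ends and faces are alike: fits either way round
- tag_red: red tag, flat plate 24x30x3 mm fixed on the rack's front foot; marks the red card's slot. Origin: centre of underside, 8 mm over the worktop; x points away from the robot across the slot, z up. Slot floor centre: 57 mm along +x, same height; a seated card has its origin there and its x along the tag's. Rack: fixed, four slots 56 mm apart in y, black guides like the parking stand's
- tag_green: green tag, flat plate 24x30x3 mm fixed on the rack's front foot; marks the green card's slot. Origin: centre of underside, 8 mm over the worktop; x points away from the robot across the slot, z up. Slot floor centre: 57 mm along +x, same height; a seated card has its origin there and its x along the tag's. Rack: fixed, four slots 56 mm apart in y, black guides like the parking stand's
- tag_blue: blue tag, flat plate 24x30x3 mm fixed on the rack's front foot; marks the blue card's slot. Origin: centre of underside, 8 mm over the worktop; x points away from the robot across the slot, z up. Slot floor centre: 57 mm along +x, same height; a seated card has its origin there and its x along the tag's. Rack: fixed, four slots 56 mm apart in y, black guides like the parking stand's
- tag_yellow: yellow tag, flat plate 24x30x3 mm fixed on the rack's front foot; marks the yellow card's slot. Origin: centre of underside, 8 mm over the worktop; x points away from the robot across the slot, z up. Slot floor centre: 57 mm along +x, same height; a seated card has its origin there and its x along the tag's. Rack: fixed, four slots 56 mm apart in y, black guides like the parking stand's
- parking_stand: fixed grey one-slot stand, 94x60 mm, empty at the start: free spot for a card. Origin: centre of underside; slot floor 8 mm above it; a card stands in it with its x along the stand's x. Guides (as in the rack) hold both upright ends of a card: channel 8 mm wide, 69 long, up to 24 mm above the slot floor, then flaring to 22 by 80 mm at the top, 44 mm above the floor
- vial: white sample vial with a white cap, 35 mm across, 80 mm high, standing loose between the rack and the stand; not part of the job. Origin: centre of its underside, z up

How it is judged (in metres and radians):
At the end, for the whole second after the job is handed in: Each of the four cards is in the slot of its own colour tag: its bottom middle within 8 mm of the slot's middle along x and y, less than 4 mm above the slot floor, upright and in line with the slot within 0.2 rad, released and at rest (x of card_red in the frame of tag_red between 0.049 and 0.065 m and y of card_red in the frame of tag_red between -0.008 and 0.008 m and z of card_red in the frame of tag_red below 0.004 m and angle between the x axis of card_red and the x axis of tag_red, either way round below 0.2 rad and angle between each of card_red, card_green, card_blue, card_yellow's own z axis and vertical below 0.2 rad and linear speed of each of card_red, card_green, card_blue, card_yellow below 0.02 m/s and x of card_green in the frame of tag_green between 0.049 and 0.065 m and y of card_green in the frame of tag_green between -0.008 and 0.008 m and z of card_green in the frame of tag_green below 0.004 m and angle between the x axis of card_green and the x axis of tag_green, either way round below 0.2 rad and x of card_blue in the frame of tag_blue between 0.049 and 0.065 m and y of card_blue in the frame of tag_blue between -0.008 and 0.008 m and z of card_blue in the frame of tag_blue below 0.004 m and angle between the x axis of card_blue and the x axis of tag_blue, either way round below 0.2 rad and x of card_yellow in the frame of tag_yellow between 0.049 and 0.065 m and y of card_yellow in the frame of tag_yellow between -0.008 and 0.008 m and z of card_yellow in the frame of tag_yellow below 0.004 m and angle between the x axis of card_yellow and the x axis of tag_yellow, either way round below 0.2 rad); the robot touches nothing.
It fails at once if the sample vial is knocked over or moved more than 40 mm (angle between vial's own z axis and vertical above 0.5 rad or distance of vial from where it was at the start of the episode above 0.04 m).
It also fails if it takes over 128 s, if anything falls off the work surface, if the arm or the gripper's body presses on something with over 40 N, if the wrist force passes 120 N, or if a joint passes its speed limit or range.

## Working session

There is one attempt and no reset: what is moved stays moved. The work goes in short steps, Python scripts to look and compute and a shell command to move; the robot and the scene stay as the last step left them, time stands still between calls to the robot, and variables do not carry over. Pictures are saved under pics/ and viewed, at most 14 in all, crops included, and the job is handed in when it is done.

```bash
mkdir -p pics; ls
python3 - <<'E'
from rig import r
import cv2
s=r.get_state(); print({k:(s[k]) for k in ('t','tcp_pos','ee_rot','grip_width','contact_force')}, r.tip_extent)
for c in ('scene','side'):
    im=r.read_camera(c); cv2.imwrite(f'pics/{c}0.png',im[:,:,::-1])
for n in ['card_red','card_green','card_blue','card_yellow','tag_red','tag_green','tag_blue','tag_yellow','parking_stand','vial']:
    for c in ('scene','side'):
        print(n,c,[( [round(float(v),1) for v in d['location']],round(d['conf'],2)) for d in r.mark_of(n,c)[:2]])
E
```

```text
pics
{'t': 0.0, 'tcp_pos': array([ 151.86667449, -528.29182209,  249.75946069]), 'ee_rot': array([-5.85791246e-04,  9.90227972e-01,  1.39456875e-01, -2.12272996e-05]), 'grip_width': 0.9982929207297065, 'contact_force': array([ 1.05614408, -0.26964379, -0.46405713])} 19.0
card_red scene []
card_red side [([537.8, 57.1, 11.3], 0.65)]
card_green scene [([523.6, 174.2, 9.0], 0.79)]
card_green side [([526.5, 169.1, 11.2], 0.75)]
card_blue scene [([528.8, 117.6, 5.6], 0.84)]
card_blue side [([532.0, 117.5, 11.7], 0.66)]
card_yellow scene [([525.1, 229.7, 9.6], 0.74), ([476.8, 53.9, 5.6], 0.46)]
card_yellow side [([522.1, 231.9, 7.6], 0.61), ([546.1, -196.2, 0.1], 0.51)]
tag_red scene [([534.1, 61.3, 6.9], 0.63), ([472.6, 113.2, 5.6], 0.47)]
tag_red side [([471.8, 110.0, 5.6], 0.39)]
tag_green scene [([464.6, 226.9, 6.0], 0.49)]
tag_green side [([469.2, 222.6, 9.1], 0.55)]
tag_blue scene [([480.9, 59.8, 6.2], 0.52)]
tag_blue side [([475.1, 61.3, 10.7], 0.47)]
tag_yellow scene [([471.2, 163.1, 8.7], 0.45)]
tag_yellow side [([468.4, 165.1, 6.6], 0.37)]
parking_stand scene [([553.1, -49.9, 1.8], 0.22)]
parking_stand side [([551.8, -196.5, 2.7], 0.68), ([467.7, 225.2, 4.8], 0.3)]
vial scene [([552.1, -52.0, 1.6], 0.7)]
vial side []
```

View pics/scene0.png

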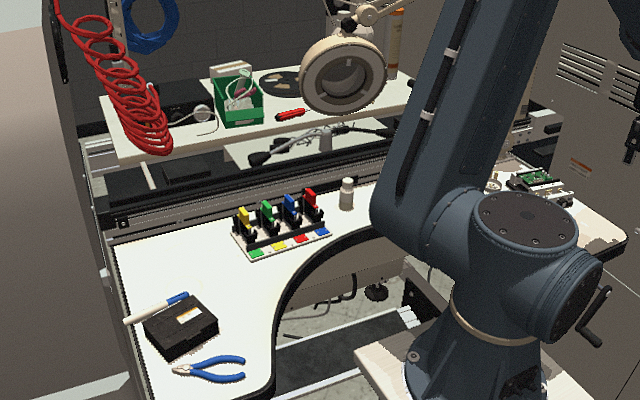

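View pics/side0.png

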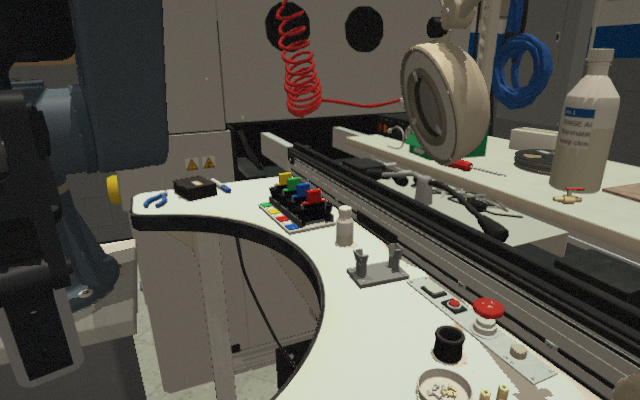

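The scene view shows the cards at about (243,215) yellow, (267,208) green, (291,203) blue and (310,198) red. Their tags run green, yellow, red, blue, so the job is two swaps. The side view shows the stand at (378,270), empty, and the vial at (345,228).

```bash
cat > h.py <<'E'
from rig import r
import numpy as np, cv2
from scipy.spatial.transform import Rotation as Ro
def pose():
    s=r.get_state(); q=np.array(s['ee_rot']); return np.array(s['tcp_pos']), Ro.from_quat(q[[1,2,3,0]])
def rot(yaw): return Ro.from_matrix(np.array([[np.cos(yaw),np.sin(yaw),0],[np.sin(yaw),-np.cos(yaw),0],[0,0,-1]]))
def go(p,yaw,frm=None):
    P,R=pose() if frm is None else (np.array(frm[0]),rot(frm[1]))
    T=rot(yaw); d=R.inv().apply(np.array(p)-P); w=(R.inv()*T).as_rotvec()
    print('shift',np.round(d/400,4),'turn',np.round(np.degrees(w)/120,4),'mm',np.round(np.linalg.norm(d)),'deg',np.round(np.degrees(np.linalg.norm(w)),1))
E
python3 - <<'E'
from h import *
m=r.camera_model('wrist'); print({k:m[k] for k in ('fov_y','cx','cy','dist_coeffs')})
C=np.linalg.inv(m['camera_from_world']); P,R=pose()
print('cam in tool',R.inv().apply(C[:3,3]-P),'axis',R.inv().apply(-C[:3,2]),R.inv().apply(C[:3,0]))
go([440,-196,300],0.0)
go([430,145,300],0.07,([440,-196,300],0.0))
E
```

```text
{'fov_y': 59.81087822455563, 'cx': 318.6589003649213, 'cy': 194.36346571386883, 'dist_coeffs': array([-0.04465689,  0.        ,  0.        ,  0.        ,  0.        ])}
cam in tool [  68.745867      0.9966774  -123.32633295] axis [-2.70910457e-01  6.97041519e-04  9.62604300e-01] [-5.18319456e-05  9.99999726e-01 -7.38707633e-04]
shift [ 0.9218 -0.6002 -0.1243] turn [-0.     -0.      0.1336] mm 443.0 deg 16.0
shift [-0.025  -0.8525  0.    ] turn [ 0.      0.     -0.0334] mm 341.0 deg 4.0
```

Run:
```python
from h import *
go([490,-196,300],0.0)
```

```text
shift [ 1.042  -0.5657 -0.1243] turn [-0.     -0.      0.1336] mm 477.0 deg 16.0
```

```bash
python3 -m crank '[[[0.12,-0.07,-0.06,0,0,0.05,1],[0.24,-0.14,-0.12,0,0,0.1,1],[0.36,-0.2,-0.12,0,0,0.13,1],[0.48,-0.26,-0.124,0,0,0.133,1],[0.58,-0.32,-0.124,0,0,0.133,1],[0.68,-0.38,-0.124,0,0,0.133,1],[0.78,-0.43,-0.124,0,0,0.133,1],[0.88,-0.48,-0.124,0,0,0.133,1]]]' 60
python3 - <<'E'
from h import *
go([490,-196,300],0.0)
E
```

```text
t: 1.9
tcp_pos: [431.2, -251.7, 300.2]
ee_rot: [0.0, 1.0, 0.001, 0.0]
contact_force: [0.2, -1.2, 0.4]
grip_width: 0.996
gripper_force: 0.0
shift [ 0.147  -0.1391  0.0005] turn [ 0.0002 -0.0002  0.0006] mm 81.0 deg 0.1
```

```bash
python3 -m crank '[[[0.075,-0.07,0,0,0,0,1],[0.147,-0.139,0,0,0,0,1],[0.147,-0.139,0,0,0,0,1],[0.147,-0.139,0,0,0,0,1],[0.147,-0.139,0,0,0,0,1],[0.147,-0.139,0,0,0,0,1],[0.147,-0.139,0,0,0,0,1],[0.147,-0.139,0,0,0,0,1]]]'
cat >> h.py <<'E'
def snap(f):
    m=r.camera_model('wrist'); im=r.read_camera('wrist'); cv2.imwrite(f'pics/{f}.png',im[:,:,::-1]); np.save(f'pics/{f}.npy',m['camera_from_world']); return im,m
def ray(m,uv,z):
    f=200/np.tan(np.radians(m['fov_y']/2)); K=np.array([[f,0,m['cx']],[0,f,m['cy']],[0,0,1]])
    n=cv2.undistortPoints(np.float64(uv).reshape(-1,1,2),K,m['dist_coeffs'])[:,0]
    C=np.linalg.inv(m['camera_from_world']); d=np.c_[n[:,0],-n[:,1],-np.ones(len(n))]@C[:3,:3].T
    o=C[:3,3]; return o+d*((z-o[2])/d[:,2])[:,None]
def proj(m,X):
    f=200/np.tan(np.radians(m['fov_y']/2)); K=np.array([[f,0,m['cx']],[0,f,m['cy']],[0,0,1]])
    A=m['camera_from_world']; p=np.atleast_2d(X)@A[:3,:3].T+A[:3,3]
    return cv2.projectPoints(p*[1,-1,-1],np.zeros(3),np.zeros(3),K,m['dist_coeffs'])[0][:,0]
def rect(mask):
    c=max(cv2.findContours(mask.astype(np.uint8),cv2.RETR_EXTERNAL,cv2.CHAIN_APPROX_NONE)[0],key=cv2.contourArea)
    return c[:,0]
def plan(m,mask,z):
    p=ray(m,rect(mask),z)[:,:2]; (c,s,a)=cv2.minAreaRect(p.astype(np.float32)); return np.round(c,1),np.round(s,1),round(a,1)
E
python3 - <<'E'
from h import *
im,m=snap('w_stand')
for l in ('parking_stand','vial'):
    print(l,[(np.round(d['location'],1),round(d['conf'],2)) for d in r.mark_of(l,'wrist')[:2]])
for d in r.masks_of('parking_stand','wrist')[:1]: print(d['conf'],plan(m,d['mask'],8)); 
go([490,145,300],0.07)
E
```

```text
t: 2.7
tcp_pos: [488.5, -198.3, 300.0]
ee_rot: [0.0, 1.0, 0.0, 0.0]
contact_force: [0.3, 0.4, -0.1]
grip_width: 1.0
gripper_force: 0.0
parking_stand [(array([ 5.507e+02, -1.968e+02,  5.000e-01]), 0.67)]
vial [(array([558.1, -50.6,  -1.1]), 0.73), (array([ 550. , -198.3,    1.8]), 0.37)]
0.56 (array([ 548.4, -197.5]), array([59.9, 95.2]), 85.7)
shift [ 4.000e-03 -8.573e-01 -3.000e-04] turn [ 0.     -0.     -0.0329] mm 343.0 deg 4.0
```

View pics/w_stand.png

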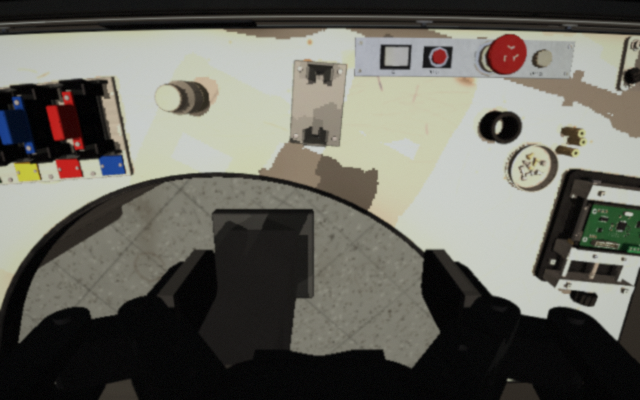

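The stand's corners are near (295,60), (348,64), (340,147) and (291,143), and it is turned about -4.3°. The vial is at (172,97). Next I move over the rack.

```bash
python3 -m crank '[[[0,-0.12,0,0,0,-0.01,1],[0,-0.24,0,0,0,-0.02,1],[0,-0.36,0,0,0,-0.03,1],[0,-0.48,0,0,0,-0.033,1],[0,-0.6,0,0,0,-0.033,1],[0,-0.72,0,0,0,-0.033,1],[0,-0.81,0,0,0,-0.033,1],[0,-0.85,0,0,0,-0.033,1]]]'
python3 -m crank '[[[0,0,0,0,0,0,1],[0,0,0,0,0,0,1],[0,0,0,0,0,0,1],[0,0,0,0,0,0,1],[0,0,0,0,0,0,1],[0,0,0,0,0,0,1],[0,0,0,0,0,0,1],[0,0,0,0,0,0,1]]]'
python3 - <<'E'
from h import *
im,m=snap('w_rack')
for c in ('red','green','blue','yellow'):
    for l,z in (('card_',80),('tag_',11)):
        a=r.mark_of(l+c,'wrist')[:2]; 
        print(l+c,[(np.round(d['location'],1),round(d['conf'],2)) for d in a])
        if l=='tag_':
            for d in r.masks_of(l+c,'wrist')[:2]: print('   ',round(d['conf'],2),plan(m,d['mask'],z))
E
```

```text
t: 3.7
tcp_pos: [488.0, 145.0, 299.9]
ee_rot: [-0.0, 0.999, 0.036, 0.0]
contact_force: [-0.0, 0.5, 0.6]
grip_width: 1.001
gripper_force: 0.0
t: 4.5
tcp_pos: [488.4, 142.1, 299.9]
ee_rot: [-0.0, 0.999, 0.035, -0.0]
contact_force: [0.1, 0.7, -0.4]
grip_width: 1.0
gripper_force: 0.0
card_red [(array([535.6,  59.7,   8.5]), 0.63)]
tag_red [(array([471.7, 105. ,  10.9]), 0.78), (array([534. , 114.9,   8.4]), 0.56)]
    0.58 (array([474.7, 110.4]), array([20.9, 29.3]), 4.0)
card_green [(array([530.2, 167. ,   9.1]), 0.68), (array([471.9, 167.7,   7. ]), 0.22)]
tag_green [(array([470.9, 224.6,   7. ]), 0.62), (array([537.9,  56.3,  10.6]), 0.45)]
    0.67 (array([467.2, 222.5]), array([22.2, 30.1]), 5.6)
card_blue [(array([532.3, 113.5,   8.8]), 0.82), (array([478.8,  53.5,   8.5]), 0.19)]
tag_blue [(array([479.8,  53.1,   9.7]), 0.93), (array([534.8,  60.2,   9.8]), 0.7)]
    0.87 (array([478.6,  54.9]), array([23.4, 29.8]), 4.1)
card_yellow [(array([526.3, 225.2,   5.6]), 0.95), (array([ 550.8, -196. ,    2.1]), 0.59)]
tag_yellow [(array([470.8, 168.6,   6.4]), 0.83)]
    0.81 (array([469.5, 167.7]), array([18.5, 30.4]), 4.0)
```

View pics/w_rack.png

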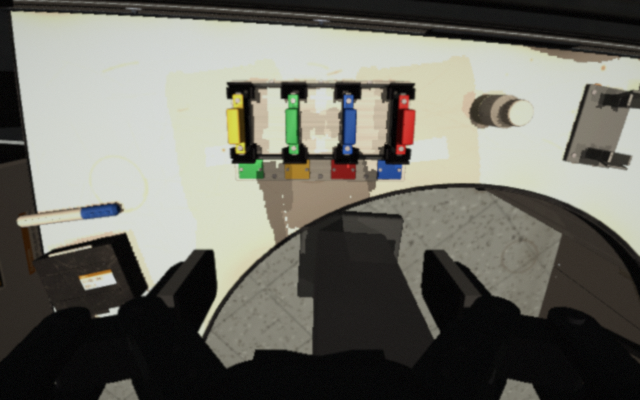

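The rack view shows handles at (236,127) yellow, (292,124) green, (348,122) blue and (405,126) red, with tags at (250,170), (297,171), (343,171) and (390,171). The fitted pitch is 56.0 mm and the yaw about 0.068. Next I hover over the red card and check its position closer up.

Run:
```python
from h import *
go([536.2,58.2,170],0.068)
```

```text
shift [0.1044 0.218  0.3247] turn [-0.      0.      0.0011] mm 162.0 deg 0.1
```

```bash
python3 -m crank '[[[0.04,0.08,0.06,0,0,0,-0.2],[0.07,0.14,0.14,0,0,0,-0.2],[0.1044,0.2,0.22,0,0,0,-0.2],[0.1044,0.218,0.3,0,0,0,-0.2],[0.1044,0.218,0.325,0,0,0,-0.2],[0.1044,0.218,0.325,0,0,0,-0.2],[0.1044,0.218,0.325,0,0,0,-0.2],[0.1044,0.218,0.325,0,0,0,-0.2]]]' 40
python3 - <<'E'
from h import *
im,m=snap('w_red')
def box(c,yaw,z0,z1,l,w):
    R=np.array([[np.cos(yaw),-np.sin(yaw)],[np.sin(yaw),np.cos(yaw)]])
    q=np.array([[l/2,w/2],[l/2,-w/2],[-l/2,-w/2],[-l/2,w/2]])@R.T+c
    return np.c_[q,[z1]*4]
v=im[:,:,::-1].copy()
for c in ([536.2,58.2],[532.4,114.1]):
    cv2.polylines(v,[np.int32(np.round(proj(m,box(np.array(c),.068,0,88,34,12)))).reshape(-1,1,2)],True,(255,255,255),1)
cv2.imwrite('pics/w_red2.png',v)
E
```

```text
t: 5.95
tcp_pos: [536.8, 58.8, 171.6]
ee_rot: [0.0, 0.999, 0.036, 0.001]
contact_force: [0.2, -0.0, 0.2]
grip_width: 0.403
gripper_force: 0.0
```

View pics/w_red2.png

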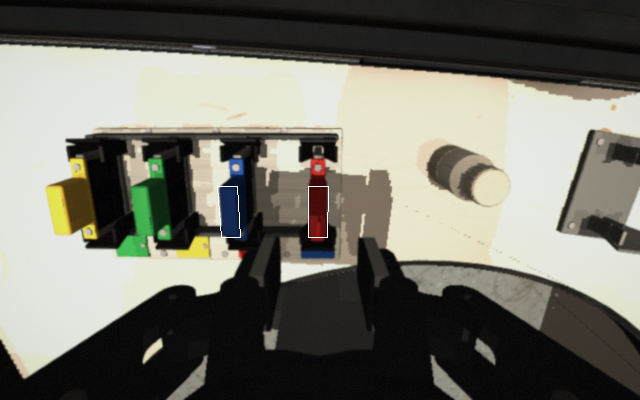

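The model outlines drawn at (318,212) and (230,212) lie right on the red and blue handles, so the poses are good. The vial's cap is at (489,187). I go down and grip red.

```bash
python3 -m crank '[[[0,0.001,0.08,0,0,0,-0.2],[0,0.001,0.15,0,0,0,-0.2],[0,0.001,0.2,0,0,0,-0.2],[0,0.001,0.23,0,0,0,-0.2],[0,0.001,0.23,0,0,0,-0.2],[0,0.001,0.23,0,0,0,-1],[0,0.001,0.23,0,0,0,-1],[0,0.001,0.23,0,0,0,-1]]]'
python3 -m crank '[[[0,0,0,0,0,0,-1],[0,0,0,0,0,0,-1],[0,0,0,0,0,0,-1],[0,0,-0.05,0,0,0,-1],[0,0,-0.1,0,0,0,-1],[0,0,-0.18,0,0,0,-1],[0,0,-0.26,0,0,0,-1],[0,0,-0.3,0,0,0,-1]]]'
python3 - <<'E'
from h import *
go([549.2,-197.2,190],-0.075)
E
```

```text
t: 6.8
tcp_pos: [536.9, 58.1, 79.2]
ee_rot: [-0.0, 0.999, 0.035, 0.001]
contact_force: [-0.4, 3.3, 6.6]
grip_width: 0.131
gripper_force: 41.2
t: 7.6
tcp_pos: [537.0, 57.7, 201.0]
ee_rot: [0.0, 0.999, 0.035, 0.002]
contact_force: [-0.9, -0.5, -1.3]
grip_width: 0.133
gripper_force: 40.0
shift [-0.0145  0.6377  0.0278] turn [ 0.0001 -0.0018  0.0695] mm 255.0 deg 8.3
```

```bash
python3 -m crank '[[[0,0.1,0,0,0,0.01,-1],[0,0.22,0,0,0,0.025,-1],[-0.005,0.34,0,0,0,0.04,-1],[-0.01,0.46,0,0,0,0.055,-1],[-0.0145,0.55,0,0,0,0.0695,-1],[-0.0145,0.61,0.01,0,0,0.0695,-1],[-0.0145,0.638,0.02,0,0,0.0695,-1],[-0.0145,0.638,0.028,0,0,0.0695,-1]]]'
python3 - <<'E'
from h import *
go([549.2,-197.2,150],-0.075)
im,m=snap('w_st2')
cv2.imwrite('pics/w_st2.png',im[:,:,::-1])
E
```

```text
t: 8.4
tcp_pos: [548.2, -197.9, 186.4]
ee_rot: [0.0, 0.999, -0.038, -0.0]
contact_force: [0.2, 0.5, -1.9]
grip_width: 0.131
gripper_force: 40.0
shift [ 0.0024 -0.002   0.0911] turn [ 0.      0.0001 -0.0007] mm 36.0 deg 0.1
```

View pics/w_st2.png

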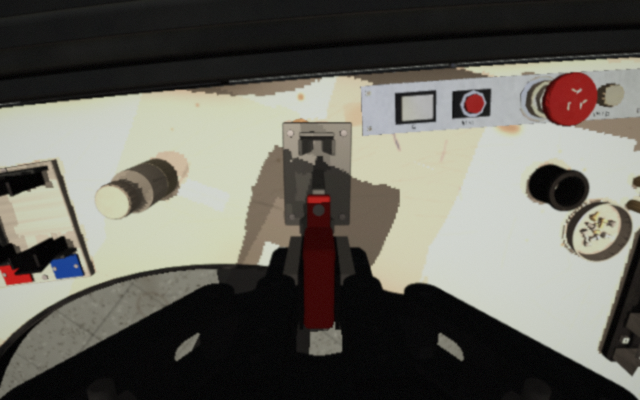

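The card hangs straight at (318,260), above the stand, whose far corners are about (285,122) and (352,122) and near ones about (350,226) and (285,226). I check the centre from these pixels.

Run:
```python
from h import *
m=r.camera_model('wrist')
p=ray(m,[[285,122],[352,122],[350,226],[286,226]],8); print(p.round(1),p.mean(0).round(1), ray(m,[[318,123],[318,226]],8).round(1))
go([549.5,-197.5,80],-0.075)
```

```text
[[ 598.2 -172.8    8. ]
 [ 593.8 -229.7    8. ]
 [ 499.6 -223.1    8. ]
 [ 504.1 -164.1    8. ]] [ 548.9 -197.4    8. ] [[ 595.2 -200.7    8. ]
 [ 501.9 -193.6    8. ]]
shift [0.0042 0.0017 0.2646] turn [-0.0003  0.0005 -0.0003] mm 106.0 deg 0.1
```

```bash
python3 -m crank '[[[0.003,0.001,0.06,0,0,0,-1],[0.003,0.001,0.12,0,0,0,-1],[0.003,0.001,0.17,0,0,0,-1],[0.003,0.001,0.2,0,0,0,-1],[0.003,0.001,0.225,0,0,0,-1],[0.003,0.001,0.245,0,0,0,-1],[0.003,0.001,0.26,0,0,0,-1],[0.003,0.001,0.266,0,0,0,-1]]]'
```

```text
t: 9.25
tcp_pos: [549.6, -197.6, 80.1]
ee_rot: [-0.0, 0.999, -0.038, -0.0]
contact_force: [-1.7, -0.8, -0.9]
grip_width: 0.134
gripper_force: 39.9
```

Seated with low forces. I release, rise, and go to the blue card.

```bash
python3 -m crank '[[[0,0,0.001,0,0,0,-1],[0,0,0.001,0,0,0,-0.2],[0,0,0.001,0,0,0,-0.2],[0,0,0.001,0,0,0,-0.2],[0,0,-0.06,0,0,0,-0.2],[0,0,-0.14,0,0,0,-0.2],[0,0,-0.2,0,0,0,-0.2],[0,0,-0.23,0,0,0,-0.2]]]'
python3 - <<'E'
from h import *
print(r.get_state()['grip_width']); im,m=snap('w_st3')
print([(np.round(d['location'],1),round(d['conf'],2)) for d in r.mark_of('card_red','wrist')[:2]])
go([532.4,114.1,170],0.068)
E
```

```text
t: 10.05
tcp_pos: [550.2, -198.0, 174.6]
ee_rot: [0.001, 0.999, -0.038, 0.001]
contact_force: [-1.3, -0.6, 0.2]
grip_width: 0.404
gripper_force: 0.0
0.4036103117722616
[(array([ 542.3, -196.6,    9.8]), 0.73)]
shift [-0.1028 -0.7746  0.0082] turn [ 0.0005 -0.0012 -0.0684] mm 313.0 deg 8.2
```

```bash
python3 -m crank '[[[-0.01,-0.11,0,0,0,-0.01,-0.2],[-0.03,-0.22,0,0,0,-0.03,-0.2],[-0.05,-0.34,0,0,0,-0.05,-0.2],[-0.07,-0.46,0,0,0,-0.068,-0.2],[-0.09,-0.58,0,0,0,-0.068,-0.2],[-0.1028,-0.69,0,0,0,-0.068,-0.2],[-0.1028,-0.76,0,0,0,-0.068,-0.2],[-0.1028,-0.7746,0,0,0,-0.068,-0.2]]]'
python3 - <<'E'
from h import *
go([532.4,114.1,79],0.068)
E
```

```text
t: 10.95
tcp_pos: [531.1, 116.9, 170.9]
ee_rot: [-0.0, 0.999, 0.035, -0.001]
contact_force: [-0.2, -1.1, -0.0]
grip_width: 0.401
gripper_force: 0.0
shift [0.0033 0.0073 0.2297] turn [-0.0001  0.0009  0.001 ] mm 92.0 deg 0.2
```

Run:
```python
from h import *
for i in range(4): r.read_camera('side')
go([532.4,114.1,79],0.068)
```

```text
shift [ 0.0025 -0.0016  0.2313] turn [ 0.0001  0.0006 -0.0006] mm 93.0 deg 0.1
```

```bash
python3 -m crank '[[[0.002,-0.001,0.08,0,0,0,-0.2],[0.002,-0.001,0.15,0,0,0,-0.2],[0.002,-0.001,0.2,0,0,0,-0.2],[0.002,-0.001,0.23,0,0,0,-0.2],[0.002,-0.001,0.23,0,0,0,-0.2],[0.002,-0.001,0.23,0,0,0,-1],[0.002,-0.001,0.23,0,0,0,-1],[0.002,-0.001,0.23,0,0,0,-1]]]'
python3 -m crank '[[[0,0,0,0,0,0,-1],[0,0,0,0,0,0,-1],[0,0,0,0,0,0,-1],[0,0,-0.05,0,0,0,-1],[0,0,-0.1,0,0,0,-1],[0,0,-0.16,0,0,0,-1],[0,0,-0.21,0,0,0,-1],[0,0,-0.21,0,0,0,-1]]]'
python3 - <<'E'
from h import *
go([536.2,58.2,170],0.068)
E
```

```text
t: 11.95
tcp_pos: [533.2, 114.8, 81.3]
ee_rot: [-0.0, 0.999, 0.034, 0.001]
contact_force: [-1.1, -1.2, 3.4]
grip_width: 0.133
gripper_force: 41.0
t: 12.75
tcp_pos: [533.7, 115.0, 166.8]
ee_rot: [-0.0, 0.999, 0.034, 0.002]
contact_force: [-0.3, 0.7, -1.0]
grip_width: 0.131
gripper_force: 40.3
shift [-0.0032  0.1422 -0.0082] turn [-0.0001 -0.0021 -0.0003] mm 57.0 deg 0.3
```

```bash
python3 -m crank '[[[0,0.04,0,0,0,0,-1],[0,0.09,0,0,0,0,-1],[0,0.13,0,0,0,0,-1],[0,0.14,0,0,0,0,-1],[0,0.14,0,0,0,0,-1],[0,0.14,0.03,0,0,0,-1],[0,0.14,0.06,0,0,0,-1],[0,0.14,0.09,0,0,0,-1]]]'
python3 -m crank '[[[0,0,0.03,0,0,0,-1],[0,0,0.06,0,0,0,-1],[0,0,0.085,0,0,0,-1],[0,0,0.1,0,0,0,-1],[0,0,0.112,0,0,0,-1],[0,0,0.12,0,0,0,-1],[0,0,0.121,0,0,0,-1],[0,0,0.121,0,0,0,-1]]]'
```

```text
t: 13.55
tcp_pos: [535.9, 59.4, 126.8]
ee_rot: [-0.0, 0.999, 0.034, -0.0]
contact_force: [0.2, 0.4, -1.9]
grip_width: 0.134
gripper_force: 40.3
t: 14.35
tcp_pos: [536.7, 59.0, 81.2]
ee_rot: [-0.0, 0.999, 0.034, 0.001]
contact_force: [-5.1, 0.0, 13.8]
grip_width: 0.133
gripper_force: 42.7
```

```bash
python3 -m crank '[[[0,0,0,0,0,0,-0.2],[0,0,0,0,0,0,-0.2],[0,0,0,0,0,0,-0.2],[0,0,-0.06,0,0,0,-0.2],[0,0,-0.14,0,0,0,-0.2],[0,0,-0.2,0,0,0,-0.2],[0,0,-0.23,0,0,0,-0.2],[0,0,-0.23,0,0,0,-0.2]]]'
python3 - <<'E'
from h import *
im,m=snap('w_blue')
print([(np.round(d['location'],1),round(d['conf'],2)) for d in r.mark_of('card_blue','wrist')[:2]])
go([549.4,-197.5,173],-0.075)
E
```

```text
t: 15.15
tcp_pos: [537.0, 59.0, 173.0]
ee_rot: [0.0, 0.999, 0.034, 0.001]
contact_force: [0.7, -1.0, -0.1]
grip_width: 0.396
gripper_force: 0.0
[(array([534.1,  55.5,  10. ]), 0.72)]
shift [-0.0095  0.6419 -0.0053] turn [0.     0.0006 0.0679] mm 257.0 deg 8.2
```

```bash
python3 -m crank '[[[0,0.12,0,0,0,0.01,-0.2],[0,0.24,0,0,0,0.025,-0.2],[-0.005,0.36,0,0,0,0.04,-0.2],[-0.0095,0.48,0,0,0,0.055,-0.2],[-0.0095,0.58,0,0,0,0.068,-0.2],[-0.0095,0.63,0,0,0,0.068,-0.2],[-0.0095,0.642,0,0,0,0.068,-0.2],[-0.0095,0.642,0,0,0,0.068,-0.2]]]'
python3 - <<'E'
from h import *
for i in range(3): r.read_camera('side')
go([549.4,-197.5,80],-0.075)
E
```

```text
t: 16.05
tcp_pos: [549.3, -197.5, 170.6]
ee_rot: [-0.0, 0.999, -0.038, -0.001]
contact_force: [0.7, -0.2, -0.1]
grip_width: 0.399
gripper_force: 0.0
shift [-2.000e-04  3.100e-03  2.285e-01] turn [-0.0002  0.0004  0.0005] mm 91.0 deg 0.1
```

```bash
python3 -m crank '[[[0,0.002,0.08,0,0,0,-0.2],[0,0.002,0.15,0,0,0,-0.2],[0,0.002,0.2,0,0,0,-0.2],[0,0.002,0.228,0,0,0,-0.2],[0,0.002,0.228,0,0,0,-0.2],[0,0.002,0.228,0,0,0,-1],[0,0.002,0.228,0,0,0,-1],[0,0.002,0.228,0,0,0,-1]]]'
python3 -m crank '[[[0,0,0,0,0,0,-1],[0,0,0,0,0,0,-1],[0,0,0,0,0,0,-1],[0,0,-0.05,0,0,0,-1],[0,0,-0.1,0,0,0,-1],[0,0,-0.18,0,0,0,-1],[0,0,-0.26,0,0,0,-1],[0,0,-0.29,0,0,0,-1]]]'
python3 - <<'E'
from h import *
for i in range(2): r.read_camera('side')
go([533.1,114.3,195],0.068)
E
```

```text
t: 17.0
tcp_pos: [550.4, -198.1, 81.9]
ee_rot: [0.0, 0.999, -0.038, 0.001]
contact_force: [0.8, 4.7, 5.0]
grip_width: 0.134
gripper_force: 40.8
t: 17.8
tcp_pos: [550.7, -198.9, 200.0]
ee_rot: [0.001, 0.999, -0.038, 0.002]
contact_force: [0.3, 0.5, -1.0]
grip_width: 0.128
gripper_force: 39.9
shift [-0.1016 -0.777   0.0066] turn [ 0.0007 -0.0013 -0.0684] mm 313.0 deg 8.2
```

```bash
python3 -m crank '[[[-0.01,-0.11,0,0,0,-0.01,-1],[-0.03,-0.22,0,0,0,-0.03,-1],[-0.05,-0.34,0,0,0,-0.05,-1],[-0.07,-0.46,0,0,0,-0.068,-1],[-0.09,-0.58,0,0,0,-0.068,-1],[-0.1016,-0.69,0,0,0,-0.068,-1],[-0.1016,-0.76,0,0,0,-0.068,-1],[-0.1016,-0.777,0,0,0,-0.068,-1]]]'
python3 - <<'E'
from h import *
for i in range(4): im,m=snap('w_redin')
go([533.1,114.3,81],0.068)
E
```

```text
t: 18.7
tcp_pos: [531.7, 117.1, 194.9]
ee_rot: [-0.0, 0.999, 0.035, -0.001]
contact_force: [0.1, 1.1, -1.3]
grip_width: 0.132
gripper_force: 39.9
shift [ 0.0025 -0.0015  0.287 ] turn [ 0.0002  0.0007 -0.0006] mm 115.0 deg 0.1
```

View pics/w_redin.png

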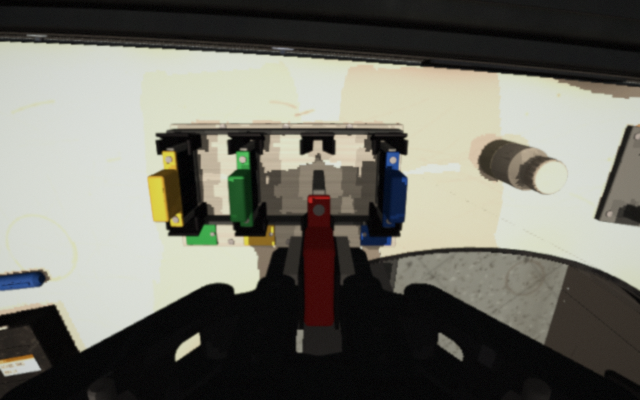

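Blue sits upright in its slot at (395,188), next to the blue tag. Red hangs in line with its empty slot, whose far guide is at (318,142). I insert it.

```bash
python3 -m crank '[[[0.0025,-0.0015,0.08,0,0,0,-1],[0.0025,-0.0015,0.14,0,0,0,-1],[0.0025,-0.0015,0.18,0,0,0,-1],[0.0025,-0.0015,0.21,0,0,0,-1],[0.0025,-0.0015,0.24,0,0,0,-1],[0.0025,-0.0015,0.265,0,0,0,-1],[0.0025,-0.0015,0.281,0,0,0,-1],[0.0025,-0.0015,0.287,0,0,0,-1]]]'
```

```text
t: 19.7
tcp_pos: [533.6, 115.3, 81.8]
ee_rot: [0.0, 0.999, 0.034, -0.0]
contact_force: [-6.4, -2.4, 22.7]
grip_width: 0.137
gripper_force: 43.5
```

```bash
python3 -m crank '[[[0,0,0,0,0,0,-1],[0,0,0,0,0,0,-0.2],[0,0,0,0,0,0,-0.2],[0,0,0,0,0,0,-0.2],[0,0,-0.06,0,0,0,-0.2],[0,0,-0.14,0,0,0,-0.2],[0,0,-0.2,0,0,0,-0.2],[0,0,-0.22,0,0,0,-0.2]]]'
python3 - <<'E'
from h import *
for i in range(2): r.read_camera('side')
go([524.8,225.8,170],0.068)
E
```

```text
t: 20.5
tcp_pos: [534.5, 115.5, 172.3]
ee_rot: [-0.0, 0.999, 0.034, 0.002]
contact_force: [0.5, -0.0, 0.6]
grip_width: 0.399
gripper_force: 0.0
shift [-0.0042 -0.277   0.0016] turn [-0.     -0.0009 -0.0003] mm 111.0 deg 0.1
```

```bash
python3 -m crank '[[[0,-0.06,0,0,0,0,-0.2],[0,-0.14,0,0,0,0,-0.2],[-0.003,-0.21,0,0,0,0,-0.2],[-0.003,-0.26,0,0,0,0,-0.2],[-0.003,-0.278,0,0,0,0,-0.2],[-0.003,-0.278,0,0,0,0,-0.2],[-0.003,-0.278,0,0,0,0,-0.2],[-0.003,-0.278,0,0,0,0,-0.2]]]'
python3 - <<'E'
from h import *
im,m=snap('w_yel')
R=np.array([[np.cos(.068),-np.sin(.068)],[np.sin(.068),np.cos(.068)]])
v=im[:,:,::-1].copy()
for c in ([524.8,225.8],[528.6,169.9],[532.4,114.1]):
    q=np.array([[17,6],[17,-6],[-17,-6],[-17,6]])@R.T+c
    cv2.polylines(v,[np.int32(np.round(proj(m,np.c_[q,[88]*4]))).reshape(-1,1,2)],True,(255,255,255),1)
cv2.imwrite('pics/w_yel.png',v)
go([524.8,225.8,80],0.068)
E
```

```text
t: 21.4
tcp_pos: [525.0, 225.2, 169.6]
ee_rot: [0.0, 0.999, 0.033, -0.0]
contact_force: [0.5, -0.0, 0.0]
grip_width: 0.403
gripper_force: 0.0
shift [-0.0004 -0.0014  0.2244] turn [ 0.0001  0.0001 -0.0009] mm 90.0 deg 0.1
```

View pics/w_yel.png

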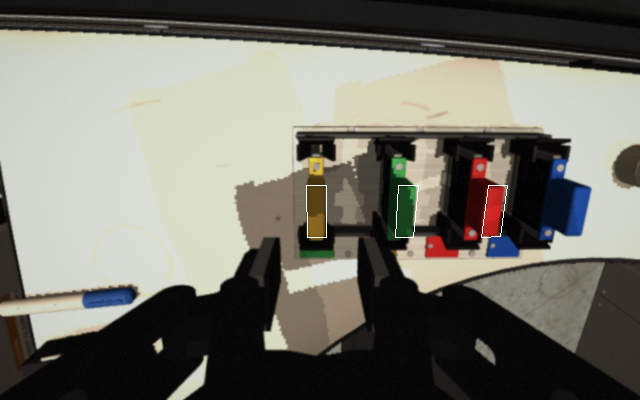

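Outlines match the yellow (316,212) and green (405,212) handles. Red at (494,212) sits in its slot too. I grip yellow.

```bash
python3 -m crank '[[[0,-0.001,0.08,0,0,0,-0.2],[0,-0.001,0.15,0,0,0,-0.2],[0,-0.001,0.2,0,0,0,-0.2],[0,-0.001,0.225,0,0,0,-0.2],[0,-0.001,0.225,0,0,0,-0.2],[0,-0.001,0.225,0,0,0,-1],[0,-0.001,0.225,0,0,0,-1],[0,-0.001,0.225,0,0,0,-1]]]'
python3 -m crank '[[[0,0,0,0,0,0,-1],[0,0,0,0,0,0,-1],[0,0,0,0,0,0,-1],[0,0,-0.05,0,0,0,-1],[0,0,-0.1,0,0,0,-1],[0,0,-0.18,0,0,0,-1],[0,0,-0.26,0,0,0,-1],[0,0,-0.3,0,0,0,-1]]]'
python3 - <<'E'
from h import *
for i in range(2): r.read_camera('side')
go([549.4,-197.5,200],-0.075)
E
```

```text
t: 22.25
tcp_pos: [525.5, 226.8, 81.1]
ee_rot: [-0.0, 0.999, 0.034, 0.001]
contact_force: [0.2, -0.6, 5.0]
grip_width: 0.132
gripper_force: 40.8
t: 23.05
tcp_pos: [525.5, 226.8, 202.9]
ee_rot: [-0.0, 0.999, 0.034, 0.002]
contact_force: [0.6, 1.0, -1.9]
grip_width: 0.133
gripper_force: 39.8
shift [-0.0123  1.0626  0.0047] turn [-0.0007 -0.002   0.068 ] mm 425.0 deg 8.2
```

```bash
python3 -m crank '[[[0,0.1,0,0,0,0.01,-1],[0,0.22,0,0,0,0.02,-1],[0,0.34,0,0,0,0.04,-1],[0,0.46,0,0,0,0.068,-1],[0,0.58,0,0,0,0.068,-1],[0,0.7,0,0,0,0.068,-1],[0,0.82,0,0,0,0.068,-1],[-0.01,0.92,0,0,0,0.068,-1]]]'
python3 - <<'E'
from h import *
for i in range(2): r.read_camera('side')
go([549.4,-197.5,200],-0.075)
E
```

```text
t: 23.95
tcp_pos: [545.0, -143.2, 198.6]
ee_rot: [-0.0, 0.999, -0.038, -0.001]
contact_force: [0.7, -0.1, -1.0]
grip_width: 0.134
gripper_force: 39.9
shift [ 0.022   0.1303 -0.0038] turn [ 0.0002  0.0007 -0.0021] mm 53.0 deg 0.3
```

```bash
python3 -m crank '[[[0.01,0.06,0,0,0,0,-1],[0.02,0.12,0,0,0,0,-1],[0.022,0.13,0,0,0,0,-1],[0.022,0.13,0,0,0,0,-1],[0.022,0.13,0,0,0,0,-1],[0.022,0.13,0.05,0,0,0,-1],[0.022,0.13,0.1,0,0,0,-1],[0.022,0.13,0.13,0,0,0,-1]]]'
python3 - <<'E'
from h import *
for i in range(3): r.read_camera('side')
go([549.7,-197.7,80.5],-0.075)
E
```

```text
t: 24.85
tcp_pos: [549.9, -192.1, 146.5]
ee_rot: [-0.0, 0.999, -0.037, -0.001]
contact_force: [0.4, 1.2, -1.4]
grip_width: 0.131
gripper_force: 39.9
shift [-0.0004  0.0125  0.1677] turn [-0.0002  0.0005  0.0002] mm 67.0 deg 0.1
```

```bash
python3 -m crank '[[[0,0.0125,0,0,0,0,-1],[0,0.0125,0.05,0,0,0,-1],[0,0.0125,0.09,0,0,0,-1],[0,0.0125,0.12,0,0,0,-1],[0,0.0125,0.14,0,0,0,-1],[0,0.0125,0.155,0,0,0,-1],[0,0.0125,0.166,0,0,0,-1],[0,0.0125,0.168,0,0,0,-1]]]'
```

```text
t: 25.8
tcp_pos: [550.3, -198.1, 81.1]
ee_rot: [-0.0, 0.999, -0.038, 0.0]
contact_force: [-3.0, 7.7, 11.1]
grip_width: 0.13
gripper_force: 42.2
```

Seated. I release and go to green.

```bash
python3 -m crank '[[[0,0,0,0,0,0,-1],[0,0,0,0,0,0,-0.2],[0,0,0,0,0,0,-0.2],[0,0,0,0,0,0,-0.2],[0,0,-0.06,0,0,0,-0.2],[0,0,-0.14,0,0,0,-0.2],[0,0,-0.2,0,0,0,-0.2],[0,0,-0.23,0,0,0,-0.2]]]'
python3 - <<'E'
from h import *
for i in range(2): r.read_camera('side')
go([528.8,170.2,170],0.068)
E
```

```text
t: 26.6
tcp_pos: [550.7, -198.9, 174.9]
ee_rot: [0.001, 0.999, -0.038, 0.001]
contact_force: [0.3, 0.4, -0.3]
grip_width: 0.399
gripper_force: 0.0
shift [-0.1238 -0.9156  0.0086] turn [ 0.0006 -0.0012 -0.0684] mm 370.0 deg 8.2
```

```bash
python3 -m crank '[[[-0.015,-0.12,0,0,0,-0.01,-0.2],[-0.03,-0.24,0,0,0,-0.03,-0.2],[-0.05,-0.36,0,0,0,-0.05,-0.2],[-0.07,-0.48,0,0,0,-0.068,-0.2],[-0.09,-0.6,0,0,0,-0.068,-0.2],[-0.11,-0.72,0,0,0,-0.068,-0.2],[-0.1238,-0.84,0,0,0,-0.068,-0.2],[-0.1238,-0.9156,0,0,0,-0.068,-0.2]]]'
python3 - <<'E'
from h import *
for i in range(5): r.read_camera('side')
go([528.8,170.2,80],0.068)
E
```

```text
t: 27.5
tcp_pos: [526.9, 173.3, 171.2]
ee_rot: [0.0, 0.999, 0.034, -0.001]
contact_force: [0.7, -0.5, -0.5]
grip_width: 0.397
gripper_force: 0.0
shift [ 0.003  -0.0007  0.229 ] turn [ 0.0003  0.0008 -0.0003] mm 92.0 deg 0.1
```

```bash
python3 -m crank '[[[0.003,-0.0007,0.08,0,0,0,-0.2],[0.003,-0.0007,0.15,0,0,0,-0.2],[0.003,-0.0007,0.2,0,0,0,-0.2],[0.003,-0.0007,0.228,0,0,0,-0.2],[0.003,-0.0007,0.228,0,0,0,-0.2],[0.003,-0.0007,0.228,0,0,0,-1],[0.003,-0.0007,0.228,0,0,0,-1],[0.003,-0.0007,0.228,0,0,0,-1]]]'
python3 -m crank '[[[0,0,0,0,0,0,-1],[0,0,0,0,0,0,-1],[0,0,0,0,0,0,-1],[0,0,-0.05,0,0,0,-1],[0,0,-0.1,0,0,0,-1],[0,0,-0.16,0,0,0,-1],[0,0,-0.21,0,0,0,-1],[0,0,-0.21,0,0,0,-1]]]'
python3 -m crank '[[[0,-0.04,0,0,0,0,-1],[0,-0.09,0,0,0,0,-1],[0,-0.13,0,0,0,0,-1],[0,-0.14,0,0,0,0,-1],[0,-0.14,0,0,0,0,-1],[0,-0.14,0.03,0,0,0,-1],[0,-0.14,0.06,0,0,0,-1],[0,-0.14,0.09,0,0,0,-1]]]'
```

```text
t: 28.55
tcp_pos: [530.0, 170.9, 82.6]
ee_rot: [-0.0, 0.999, 0.034, 0.001]
contact_force: [-0.1, -0.9, 3.3]
grip_width: 0.132
gripper_force: 40.8
t: 29.35
tcp_pos: [530.4, 171.3, 168.0]
ee_rot: [-0.0, 0.999, 0.034, 0.002]
contact_force: [0.4, -0.2, -1.5]
grip_width: 0.129
gripper_force: 40.1
t: 30.15
tcp_pos: [525.3, 226.2, 128.0]
ee_rot: [0.0, 0.999, 0.033, -0.0]
contact_force: [-0.0, -0.2, -1.8]
grip_width: 0.134
gripper_force: 40.1
```

```bash
python3 -m crank '[[[0,0,0.03,0,0,0,-1],[0,0,0.06,0,0,0,-1],[0,0,0.085,0,0,0,-1],[0,0,0.1,0,0,0,-1],[0,0,0.112,0,0,0,-1],[0,0,0.12,0,0,0,-1],[0,0,0.121,0,0,0,-1],[0,0,0.121,0,0,0,-1]]]'
```

```text
t: 30.95
tcp_pos: [525.9, 227.0, 82.5]
ee_rot: [-0.0, 0.999, 0.034, 0.0]
contact_force: [-5.1, -0.2, 12.9]
grip_width: 0.133
gripper_force: 42.2
```

```bash
python3 -m crank '[[[0,0,0,0,0,0,-1],[0,0,0,0,0,0,-0.2],[0,0,0,0,0,0,-0.2],[0,0,0,0,0,0,-0.2],[0,0,-0.06,0,0,0,-0.2],[0,0,-0.14,0,0,0,-0.2],[0,0,-0.2,0,0,0,-0.2],[0,0,-0.23,0,0,0,-0.2]]]'
python3 - <<'E'
from h import *
for i in range(2): r.read_camera('side')
go([549.7,-197.7,173],-0.075)
E
```

```text
t: 31.75
tcp_pos: [526.3, 227.0, 175.1]
ee_rot: [-0.0, 0.999, 0.034, 0.001]
contact_force: [-0.1, -0.4, 0.1]
grip_width: 0.402
gripper_force: 0.0
shift [-0.0127  1.0633  0.0024] turn [-0.0004 -0.0011  0.0679] mm 425.0 deg 8.2
```

```bash
python3 -m crank '[[[0,0.12,0,0,0,0.01,-0.2],[0,0.24,0,0,0,0.02,-0.2],[0,0.36,0,0,0,0.04,-0.2],[0,0.48,0,0,0,0.068,-0.2],[0,0.6,0,0,0,0.068,-0.2],[0,0.72,0,0,0,0.068,-0.2],[0,0.84,0,0,0,0.068,-0.2],[-0.01,0.96,0,0,0,0.068,-0.2]]]'
python3 - <<'E'
from h import *
for i in range(4): r.read_camera('side')
go([549.7,-197.7,173],-0.075)
E
```

```text
t: 32.65
tcp_pos: [546.9, -158.4, 171.5]
ee_rot: [-0.0, 0.999, -0.038, -0.001]
contact_force: [1.4, -1.2, 0.1]
grip_width: 0.402
gripper_force: 0.0
shift [ 0.0154  0.1006 -0.0039] turn [-0.0004  0.0011 -0.0011] mm 41.0 deg 0.2
```

```bash
python3 -m crank '[[[0.008,0.06,0,0,0,0,-0.2],[0.0154,0.1,0,0,0,0,-0.2],[0.0154,0.1006,0,0,0,0,-0.2],[0.0154,0.1006,0,0,0,0,-0.2],[0.0154,0.1006,0,0,0,0,-0.2],[0.0154,0.1006,0,0,0,0,-0.2],[0.0154,0.1006,0,0,0,0,-0.2],[0.0154,0.1006,0,0,0,0,-0.2]]]'
python3 - <<'E'
from h import *
r.read_camera('side')
go([549.7,-197.7,80.5],-0.075)
E
```

```text
t: 33.65
tcp_pos: [550.6, -196.9, 173.1]
ee_rot: [-0.0, 0.999, -0.037, 0.0]
contact_force: [0.2, -0.3, 0.1]
grip_width: 0.401
gripper_force: 0.0
shift [-0.002   0.0019  0.2316] turn [ 0. -0.  0.] mm 93.0 deg 0.0
```

```bash
python3 -m crank '[[[-0.001,0.002,0.08,0,0,0,-0.2],[-0.001,0.002,0.15,0,0,0,-0.2],[-0.001,0.002,0.2,0,0,0,-0.2],[-0.001,0.002,0.231,0,0,0,-0.2],[-0.001,0.002,0.231,0,0,0,-0.2],[-0.001,0.002,0.231,0,0,0,-1],[-0.001,0.002,0.231,0,0,0,-1],[-0.001,0.002,0.231,0,0,0,-1]]]'
python3 -m crank '[[[0,0,0,0,0,0,-1],[0,0,0,0,0,0,-1],[0,0,0,0,0,0,-1],[0,0,-0.05,0,0,0,-1],[0,0,-0.1,0,0,0,-1],[0,0,-0.18,0,0,0,-1],[0,0,-0.26,0,0,0,-1],[0,0,-0.29,0,0,0,-1]]]'
python3 - <<'E'
from h import *
for i in range(2): r.read_camera('side')
go([529.4,170.4,195],0.068)
E
```

```text
t: 34.5
tcp_pos: [550.7, -198.0, 81.9]
ee_rot: [0.0, 0.999, -0.038, 0.001]
contact_force: [0.3, 2.8, 4.5]
grip_width: 0.129
gripper_force: 40.7
t: 35.3
tcp_pos: [551.0, -198.5, 199.9]
ee_rot: [0.001, 0.999, -0.038, 0.002]
contact_force: [0.4, -0.4, -1.7]
grip_width: 0.135
gripper_force: 40.0
shift [-0.1221 -0.9152  0.0063] turn [ 0.0007 -0.0013 -0.0684] mm 369.0 deg 8.2
```

```bash
python3 -m crank '[[[-0.015,-0.12,0,0,0,-0.01,-1],[-0.03,-0.24,0,0,0,-0.03,-1],[-0.05,-0.36,0,0,0,-0.05,-1],[-0.07,-0.48,0,0,0,-0.068,-1],[-0.09,-0.6,0,0,0,-0.068,-1],[-0.11,-0.72,0,0,0,-0.068,-1],[-0.1221,-0.84,0,0,0,-0.068,-1],[-0.1221,-0.9152,0,0,0,-0.068,-1]]]'
python3 - <<'E'
from h import *
for i in range(5): r.read_camera('side')
go([529.4,170.4,81.5],0.068)
E
```

```text
t: 36.2
tcp_pos: [527.4, 173.5, 194.9]
ee_rot: [0.0, 0.999, 0.034, -0.001]
contact_force: [0.7, -0.0, -1.6]
grip_width: 0.133
gripper_force: 40.1
shift [ 0.0033 -0.0004  0.2846] turn [ 0.0003  0.001  -0.0003] mm 114.0 deg 0.1
```

```bash
python3 -m crank '[[[0.003,-0.0004,0.08,0,0,0,-1],[0.003,-0.0004,0.14,0,0,0,-1],[0.003,-0.0004,0.18,0,0,0,-1],[0.003,-0.0004,0.21,0,0,0,-1],[0.003,-0.0004,0.24,0,0,0,-1],[0.003,-0.0004,0.265,0,0,0,-1],[0.003,-0.0004,0.28,0,0,0,-1],[0.003,-0.0004,0.285,0,0,0,-1]]]'
```

```text
t: 37.25
tcp_pos: [530.0, 170.9, 82.2]
ee_rot: [0.0, 0.999, 0.034, -0.0]
contact_force: [0.0, -0.2, -1.3]
grip_width: 0.133
gripper_force: 40.1
```

```bash
python3 -m crank '[[[0,0,0.002,0,0,0,-1],[0,0,0.004,0,0,0,-1],[0,0,0.005,0,0,0,-1],[0,0,0.006,0,0,0,-1],[0,0,0.006,0,0,0,-1],[0,0,0.006,0,0,0,-1],[0,0,0.006,0,0,0,-1],[0,0,0.006,0,0,0,-1]]]'
```

```text
t: 38.05
tcp_pos: [530.4, 171.1, 81.8]
ee_rot: [-0.0, 0.999, 0.034, 0.001]
contact_force: [-4.5, -0.7, 12.7]
grip_width: 0.131
gripper_force: 42.1
```

Seated. I release, rise, and back off toward mid-rack for a final look.

```bash
python3 -m crank '[[[0,0,0,0,0,0,-1],[0,0,0,0,0,0,-0.2],[0,0,0,0,0,0,-0.2],[0,0,0,0,0,0,-0.2],[0,0,-0.06,0,0,0,-0.2],[0,0,-0.14,0,0,0,-0.2],[0,0.04,-0.22,0,0,0,-0.2],[0,0.07,-0.25,0,0,0,-0.2]]]'
python3 -m crank '[[[0,0,0,0,0,0,-0.2],[0,0,0,0,0,0,-0.2],[0,0,0,0,0,0,-0.2],[0,0,0,0,0,0,-0.2],[0,0,0,0,0,0,-0.2],[0,0,0,0,0,0,-0.2],[0,0,0,0,0,0,-0.2],[0,0,0,0,0,0,-0.2]]]'
python3 - <<'E'
from h import *
im,m=snap('w_end')
R=np.array([[np.cos(.068),-np.sin(.068)],[np.sin(.068),np.cos(.068)]])
v=im[:,:,::-1].copy()
for c in ([524.8,225.8],[528.6,169.9],[532.4,114.1],[536.2,58.2]):
    q=np.array([[17,6],[17,-6],[-17,-6],[-17,6]])@R.T+c
    cv2.polylines(v,[np.int32(np.round(proj(m,np.c_[q,[88]*4]))).reshape(-1,1,2)],True,(255,255,255),1)
cv2.imwrite('pics/w_end.png',v)
cv2.imwrite('pics/side_end.png',cv2.resize(r.read_camera('side')[150:290,240:440,::-1],None,fx=3.5,fy=3.5))
E
```

```text
t: 38.85
tcp_pos: [533.0, 142.8, 183.1]
ee_rot: [-0.0, 0.999, 0.034, 0.002]
contact_force: [-0.2, -0.7, -0.1]
grip_width: 0.4
gripper_force: 0.0
t: 39.65
tcp_pos: [531.9, 143.1, 180.2]
ee_rot: [-0.0, 0.999, 0.034, 0.0]
contact_force: [-0.2, 0.3, -0.1]
grip_width: 0.401
gripper_force: 0.0
```

View pics/w_end.png

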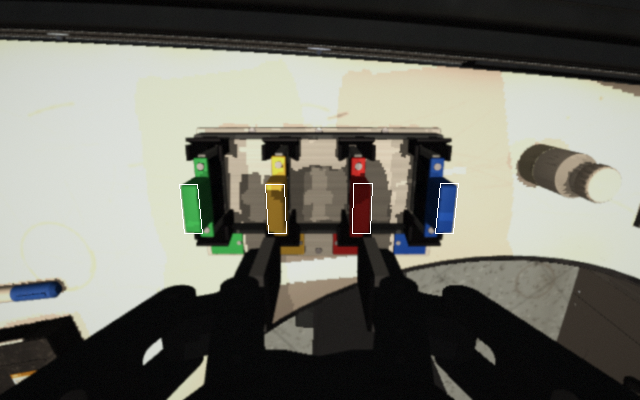

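View pics/side_end.png

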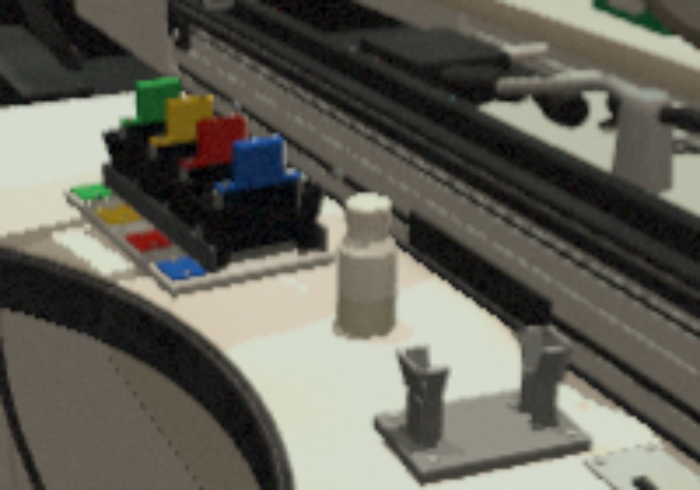

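The wrist view shows green (191,208), yellow (276,208), red (362,208) and blue (446,208), each behind its own tag and on its seated-height outline. The side crop shows the cards level, the vial standing at (368,265), and the stand empty.

```bash
python3 -c "from rig import r; print(r.hand_in())"
```

```text
the job is handed in; nothing more can be done
None
```

All four cards are in the slots matching their tags, upright and on the slot floor in the last pictures, the vial still stands, and the job was handed in at about 40 s of the 128 s allowed (no verdict was returned).

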